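# Charge the bench mill and hold its keyed drive shaft home

## Task

First tip all six grinding balls from the metal scoop into the steel bowl of the mill and set the scoop back down upright on the bench. Then take the keyed drive shaft out of its stand, put it into the mill's hub, turn it until the key slips into the keyway, and push it down against the spring until its collar sits flush on the hub. Finish while still gripping the shaft and pressing it fully home (let go, and the spring lifts it again); leave the other things on the bench where they are.

Things in the scene. Friction and masses are not known exactly. Their poses are not given: they have to be found in the camera images.
- scoop: Aluminium scoop, 92 long (x), 54 wide (y), 84 high over its handle; loose, 0.15 kg, holds six balls. Origin: on its underside. Open spout toward its own -x: the floor is flat (3 thick) from x=-25 to +45, then a ramp rises about 22 degrees to the lip at x=-46. Side walls 30 high. Tipped 45 to 60 degrees, spout down, it empties.
- scoop_grip (a point): Middle of the scoop's black upright handle, a plate at its rear: 12 thick along the scoop's x (pinch it along x), 32 wide along y, from 42 to 84 above the bench; this point is 44 behind the origin and 63 up. Axes as the scoop's.
- scoop_lip (a point): Middle of the spout's lip, 46 in front of the scoop's origin (its -x) and 11 up. Axes as the scoop's.
- ball0_center (a point): Centre of grinding ball 0: plain steel ball, 18 diameter, 20 g, loose in the scoop.
- ball1_center (a point): Centre of grinding ball 1: plain steel ball, 18 diameter, 20 g, loose in the scoop.
- ball2_center (a point): Centre of grinding ball 2: plain steel ball, 18 diameter, 20 g, loose in the scoop.
- ball3_center (a point): Centre of grinding ball 3: plain steel ball, 18 diameter, 20 g, loose in the scoop.
- ball4_center (a point): Centre of grinding ball 4: plain steel ball, 18 diameter, 20 g, loose in the scoop.
- ball5_center (a point): Centre of grinding ball 5: plain steel ball, 18 diameter, 20 g, loose in the scoop.
- mill: Bench mill, fixed: white housing with aluminium top, 110 (x) x 240 (y) x 50 high; origin under its centre on the bench, front is its -x. The grinding bowl stands on its top, 65 to its +y; the hub stands on its top, 65 to its -y.
- bowl: Open steel grinding bowl fixed on the mill, 97 outer diameter at the rim, about 80 inside at the rim narrowing to about 55 at the floor, 60 high. Origin: centre of its underside, 51.5 above the bench; rim 111.5 above the bench.
- hub_mouth (a point): Centre of the mouth of the steel drive hub, on its flat top 100 above the bench; axes as the mill's (they do not turn with the hub), z up the bore. Hub: boss 48 in diameter, 50 high; bore 18 in diameter with one keyway 7.5 wide, reaching 13.5 from the axis, over its whole depth. It stays as it is (0.6 N m to turn it).
- hub_foot (a point): Centre of the hub's foot on the mill's top, 50 above the bench, axes as the mill's. The hub stopped with its keyway anywhere within 0.5 rad (29 degrees) either way of the mill's -x. This angle is not reported: look for it, or feel for it by turning the shaft under a light push.
- shaft: Keyed steel shaft, loose, 0.16 kg, 92 long, upright. Origin: centre of its lower tip, z up its axis. Round, 16 in diameter, tip chamfered. A key 5 wide on its -x side, reaching 12 from the axis, runs from 14 to 44 above the tip, its foot bevelled: the first 14 enter the hub at any angle, then the key rests on the hub's face until it meets the keyway (fits within about 0.1 rad).
- shaft_head (a point): Point on the shaft's axis 78 above its tip, in the square head: good to grip. The head is 20 x 20 (sides along x and y), from 52 to 92 above the tip; below it a collar 36 in diameter, from 46 to 52. Axes as the shaft's.
- stand: Fixed grey stand on a black 75 x 75 foot, post 52 in diameter, top 56 above the bench; origin under its centre on the bench. The shaft hangs in it by its collar with its tip 10 above the bench, key in a slot toward the stand's -x; it lifts straight out (48 to clear).
- clutch (a joint): Spring plunger at the bottom of the hub's bore, m pressed down: 0 free (its top 34 below the hub's mouth), 0.012 when the shaft's collar sits on the hub (tip 46 below the mouth). Takes about 4 N at the start, 9 N at 0.012.
- slide_pack: Small white and blue carton of slides, 32 x 79 x 30. Loose bystander; leave it. Origin: centre of its underside.
- coverslip_box: Small pale square box, 27 x 27 x 14. Loose bystander; leave it. Origin: centre of its underside.
- eyepiece: Black eyepiece standing on end, 36 diameter, 43 high. Loose bystander; leave it. Origin: centre of its underside.
- canister: Black canister with a pale lid, 37 diameter, 64 high. Loose bystander; leave it. Origin: centre of its underside.
- stain_bottle: Brown dropper bottle with black bulb, 32 x 34, 86 high. Loose bystander; leave it. Origin: centre of its underside.
Not all that is in view belongs to the job. What is shaped like the scoop but purple is not meant.

How it is judged (in metres and radians):
On the way, in this order (a step that is already met when the one before it is completed fails the run):
1. all six balls lie in the mill's bowl (horizontal distance between each of ball0_center, ball1_center, ball2_center, ball3_center, ball4_center, ball5_center and bowl below 0.046 m and z of ball0_center in the frame of bowl between 0 and 0.056 m and z of ball1_center in the frame of bowl between 0 and 0.056 m and z of ball2_center in the frame of bowl between 0 and 0.056 m and z of ball3_center in the frame of bowl between 0 and 0.056 m and z of ball4_center in the frame of bowl between 0 and 0.056 m and z of ball5_center in the frame of bowl between 0 and 0.056 m), for 0.2 s.
2. the shaft's key has slipped into the hub's keyway (tip at least 22 mm below the mouth) (z of shaft in the frame of hub_mouth below -0.022 m and horizontal distance between shaft and hub_mouth below 0.004 m), for 0.1 s.
At the end, for the whole second after the job is handed in: All six balls in the bowl; scoop upright and released on the bench (tilt under 0.15 rad); shaft upright in the hub, collar within 2.5 mm of the hub's face, plunger pressed at least 9 mm, fingers still holding it; bystanders within 30 mm of their places (all of step 1 and z of shaft in the frame of hub_mouth below -0.0435 m and horizontal distance between shaft and hub_mouth below 0.004 m and angle between shaft's own z axis and vertical below 0.08 rad and value of joint clutch above 0.009 m and contact force between the fingers and shaft above 1 N and linear speed of each of shaft, scoop below 0.02 m/s and height (world z) of scoop between -0.01 and 0.012 m and angle between scoop's own z axis and vertical below 0.15 rad and contact force between the fingers and scoop below 0.1 N and distance of each of slide_pack, coverslip_box, eyepiece, canister, stain_bottle from where it was at the start of the episode below 0.03 m); the arm keeps its last pose, push and grip.
It fails at once if a bystander (slide carton, small box, eyepiece, canister, dropper bottle) is shifted more than 30 mm (distance of any of slide_pack, coverslip_box, eyepiece, canister, stain_bottle from where it was at the start of the episode above 0.03 m).
It also fails if it takes over 72 s, if anything falls off the work surface, if the arm or the gripper's body presses on something with over 40 N, if the wrist force passes 120 N, or if a joint passes its speed limit or range.

## Robot

A 6-joint arm with a two-finger parallel gripper is mounted at the origin on a cart in front of the work surface, level with it; the furniture and walls round the work are solid. World frame = base frame: x ahead of the robot, y to its left, z up, the work surface at z = 0. Lengths are in m, angles in degrees, forces in N, time in s.
With the tool pointing down it reaches from about 0.4 to 0.825 m from the base axis. Payload 7 kg.
Tool frame: the origin (TCP) lies midway between the tips of the shut fingers; the grasp point (between the pads) lies 19 mm behind it; z points along the fingers, y is the line along which they close (so a half turn about z gives the same grasp; the last joint's range is limited). The gripper opens to 88 mm and grips with 3 to 60 N. Pads are 19 mm wide; open, the fingers measure 130 mm over their backs; the gripper's body (78 mm by 193 mm) begins 47 mm behind the grasp point.
Start: joints at [79.933, 20.546, 0.682, 0, -70.136, -16.507], TCP at [0.302, 0.604, 0.227] pointing down, gripper open.
Joint ranges: [-176.03, 176.03], [-82.01, 121.73], [-58.28, 71.71], [-173.87, 95.51], [-174.79, -0.11], [-173.66, 173.66]. Speed limits (degrees/s): [136.94, 136.94, 172.46, 180, 180, 180].

## Interface

Orientations are given as [roll, pitch, yaw] about the fixed x, y, z axes, in that order (R = Rz(yaw) Ry(pitch) Rx(roll)).
In Python, from plant import telemetry, viewer, workorder gives the robot as it stands. The module is installed in compiled form; this text tells all that it offers.
- The arm moves only by the tool carry_out, never from a script. Its argument "rows" is a list of rows, each a list of 6 numbers: the shift along the tool's x, y, z in m, then the turn, a rotation vector about the tool's x, y, z in rad. In form: [[tx, ty, tz, ax, ay, az], ...]. A call has 1 to 8 rows; each row is the pose to reach, as a shift and turn from the pose commanded when the call began, along the tool's axes at that moment; what a row does not reach only later rows make up. A row lasts 1/8 s, in which the tool goes at most 62.5 mm and 10.7 degrees, less where a joint would pass 70% of its speed; a pose out of reach is approached as far as the arm can. A call with a gripper value outside its range is refused whole. "grip" is the gripper's target within -1 to 1 (fully open at 1, half-way at 0, shut at -1), set as the call begins (left out, the last holds). The fingers move at their own pace and stop on an object; the grip force is fixed at half the most. Time passes only in rows, so rows that repeat a pose let the fingers close. It gives the time, the measured TCP pose, the force, the opening and the grip force at its end, in the units of the state.
- telemetry.get_obs(): the state, without advancing time (a new reading comes with each control period).
- viewer.snapshot(name): name is "side" or "top" or "wrist"; returns the picture (480x640x3 uint8, red, green, blue); there is no depth.
- viewer.camera_info(name): a dict with "intrinsics" (3x3 intrinsics, pixels), "extrinsics" (4x4, takes a point from camera to world coordinates); the wrist camera has in their place "tool_from_camera" (4x4, takes a point from camera to tool coordinates, whose origin is the TCP and whose axes are the flange's). Camera axes: x right, y down, z forward; pixel columns grow to the right and rows downward; lengths in m; the calibration is good to about 2 mm. A picture is of the moment at which its call begins: read the wrist's pose just before it. camera_info takes no time and is no camera call.
- workorder.close_job(): hands the job in; it is judged then, once.
The state is a dict: "clock": time; "joint_pos": joint angles; "qvel": joint speeds; "tau": joint torques, N m; "tool_pos": TCP position; "orientation": TCP orientation; "force": force on the tool from outside, world axes, zero at the start; "moment": the same for the moment, N m; "opening": finger opening in m; "gripper_force": force on a finger pad.
Only numpy, scipy, OpenCV 4.12 (cv2) and the standard library are available. Lean on these libraries where they do the work, as an engineer would, in place of code of your own. Each camera call takes 0.05 s, during which the arm holds its last target. There are 200 camera calls.

## Working session

There is one attempt and no reset: what is moved stays moved. The work goes in short steps, Python scripts to look and compute and a tool call to move; the robot and the scene stay as the last step left them, time stands still between calls to the robot, and variables do not carry over. Pictures are saved under pics/ and viewed, at most 12 in all, crops included, and the job is handed in when it is done.

Besides the shell and the picture viewer there is one more tool, called after ">>>" as a command line: name --pt "numbers of a row" for each row, then --argument value for the rest. carry_out: Moves the arm, as the interface text tells. Its arguments: {"type":"object","properties":{"rows":{"type":"array"},"grip":{"type":"number"}},"required":["rows"]}

```bash
mkdir -p pics
python3 - <<'E'
from plant import telemetry, viewer
import cv2,numpy as np
o=telemetry.get_obs();print({k:np.round(v,4).tolist() for k,v in o.items()})
for n in ("side","top"):
    cv2.imwrite(f"pics/{n}0.png",viewer.snapshot(n)[:,:,::-1])
for n in ("side","top","wrist"):
    print(n,{k:np.round(v,4).tolist() for k,v in viewer.camera_info(n).items()})
E
```

```text
{'clock': 0.0, 'joint_pos': [79.9322, 20.5886, 0.6342, -0.0187, -70.1363, -16.5085], 'qvel': [0.0124, -0.0902, -0.0335, -0.0366, 0.0166, -0.048], 'tau': [-0.0015, -58.2725, 29.3053, 6.9973, 0.0067, -0.0002], 'tool_pos': [0.3018, 0.6032, 0.2257], 'orientation': [179.9082, -0.0089, -26.5827], 'force': [-0.0116, -0.2621, -0.1303], 'moment': [-0.0273, 0.0247, -0.0161], 'gripper_force': 0.0, 'opening': 0.0879}
side {'intrinsics': [[483.9924, 0.0, 320.6249], [0.0, 483.9924, 242.5896], [0.0, 0.0, 1.0]], 'extrinsics': [[0.9159, -0.2389, 0.3225, 0.0606], [-0.4012, -0.5696, 0.7174, -1.2074], [0.0123, -0.7864, -0.6176, 1.0131], [0.0, 0.0, 0.0, 1.0]]}
top {'intrinsics': [[460.2192, 0.0, 319.6041], [0.0, 460.2192, 238.1616], [0.0, 0.0, 1.0]], 'extrinsics': [[-0.0225, -0.984, 0.1769, 0.2787], [-0.9997, 0.0223, -0.0031, -0.1603], [-0.0009, -0.177, -0.9842, 1.3901], [0.0, 0.0, 0.0, 1.0]]}
wrist {'intrinsics': [[412.5259, 0.0, 313.0065], [0.0, 412.5259, 242.4761], [0.0, 0.0, 1.0]], 'tool_from_camera': [[0.0008, -0.9609, -0.277, 0.0741], [1.0, 0.0011, -0.0007, 0.0], [0.001, -0.277, 0.9609, -0.1592], [0.0, 0.0, 0.0, 1.0]]}
```

View pics/top0.png

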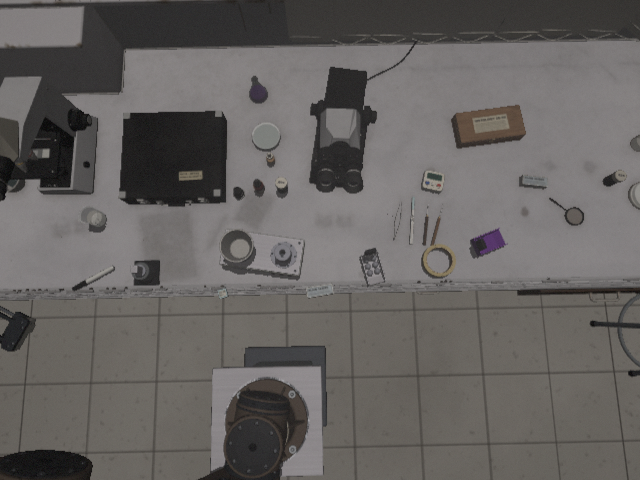

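View pics/side0.png

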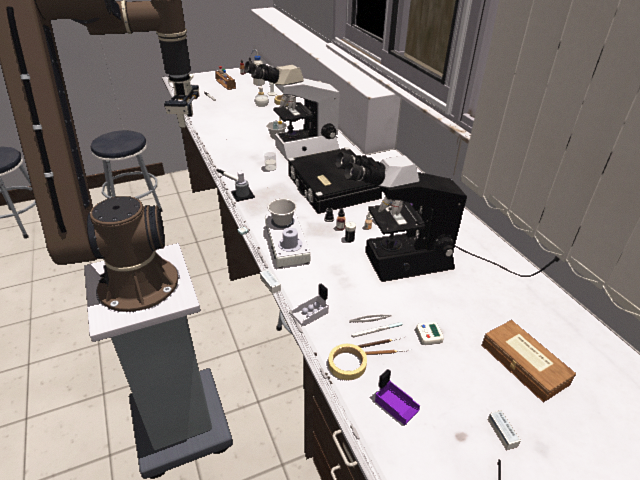

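The top view shows two scoop-shaped things: the grey one with balls at (372,267), which fits, and the purple decoy at (488,242). The mill is at (262,255), with the bowl at (238,248) and the hub at (283,254). The stand and shaft are at (147,272). I'll confirm these in an enlarged crop.

```bash
cat > h.py <<'E'
import numpy as np,cv2
from scipy.spatial.transform import Rotation as R
from plant import telemetry, viewer
def tool():
    o=telemetry.get_obs();T=np.eye(4);T[:3,:3]=R.from_euler('xyz',o['orientation'],degrees=True).as_matrix();T[:3,3]=o['tool_pos'];return T
def cam(n,T=None):
    c=viewer.camera_info(n);K=np.array(c['intrinsics'])
    return K,(np.array(c['extrinsics']) if 'extrinsics' in c else T@np.array(c['tool_from_camera']))
def ray(n,u,v,z,T=None):
    K,E=cam(n,T);d=E[:3,:3]@np.linalg.solve(K,[u,v,1]);return E[:3,3]+d*(z-E[2,3])/d[2]
def proj(n,p,T=None):
    K,E=cam(n,T);q=K@(E[:3,:3].T@(np.array(p)-E[:3,3]));return q[:2]/q[2]
E
python3 - <<'E'
from h import *
im=cv2.imread('pics/top0.png')
a=cv2.resize(im[240:290,340:400],(480,400),interpolation=cv2.INTER_CUBIC)
b=cv2.resize(im[225:285,215:310],(0,0),fx=6,fy=6,interpolation=cv2.INTER_CUBIC)[:, :]
c=cv2.resize(im[225:285,460:510],(0,0),fx=4,fy=4,interpolation=cv2.INTER_CUBIC)
d=cv2.resize(im[255:290,130:165],(0,0),fx=6,fy=6,interpolation=cv2.INTER_CUBIC)
o=np.zeros((600,800,3),np.uint8)
o[:240,:300]=cv2.resize(a,(300,240)) ;o[:360,310:310+480]=cv2.resize(b,(480,360));o[350:590,:200]=c;o[370:580,310:520]=d
cv2.imwrite('pics/c1.png',o)
for nm,u,v,z in [('handle',370,251,.084),('lip',374,285,.011),('bowl',238,247,.111),('hub',283,253,.1),('stand',147,272,.0),('shaft',140,270,.138)]:
    print(nm,ray('top',u,v,z).round(3))
E
```

```text
handle [ 0.473 -0.308  0.084]
lip [ 0.381 -0.324  0.011]
bowl [0.489 0.066 0.111]
hub [ 0.47 -0.06  0.1 ]
stand [0.436 0.361 0.   ]
shaft [0.427 0.328 0.138]
```

View pics/c1.png

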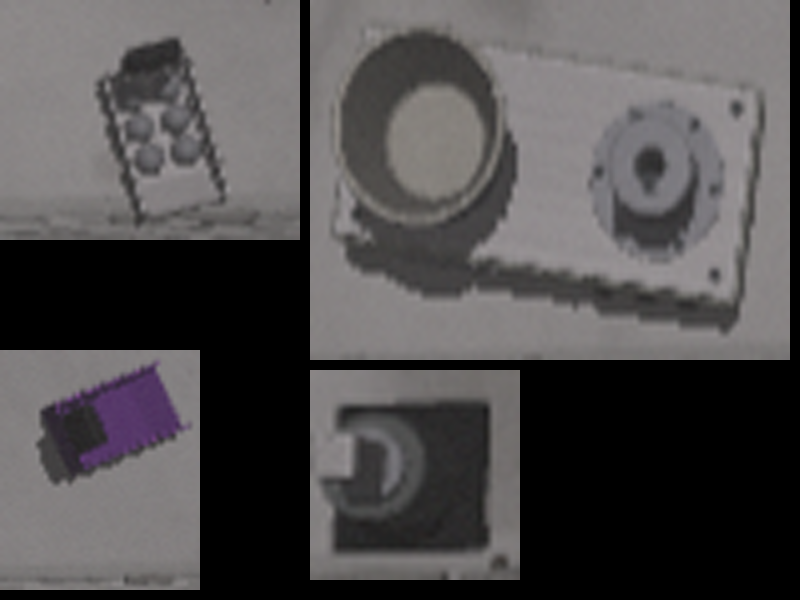

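The crop confirms the grey scoop with balls, its handle toward +x and its spout toward the robot. The hub's keyway points roughly at -x. Next I'll fly over the stand, mill and scoop with the wrist camera.

```bash
cat >> h.py <<'E'
def go(p,rpy,T=None):
    "shift and rotvec in tool axes from pose T (default measured) to target"
    T=tool() if T is None else T
    D=np.linalg.inv(T)@mk(p,rpy)
    s=np.r_[D[:3,3],R.from_matrix(D[:3,:3]).as_rotvec()];print('move',s.round(4).tolist(),'rows>=',round(max(np.linalg.norm(s[:3])/.0625,np.degrees(np.linalg.norm(s[3:]))/10.7),1))
def mk(p,rpy):
    M=np.eye(4);M[:3,:3]=R.from_euler('xyz',rpy,degrees=True).as_matrix();M[:3,3]=p;return M
E
python3 - <<'E'
from h import *
go([.42,.32,.28],[180,0,-27]); go([.48,0,.29],[180,0,0],mk([.42,.32,.28],[180,0,-27])); go([.43,-.31,.25],[180,0,-80],mk([.48,0,.29],[180,0,0]))
E
```

```text
move [0.2325, 0.2005, -0.0539, 0.0014, -0.0001, 0.0073] rows>= 5.0
move [0.1987, 0.2579, -0.01, -0.0, 0.0, -0.4712] rows>= 5.2
move [-0.05, 0.31, 0.04, 0.0, -0.0, 1.3963] rows>= 7.5
```

>>> carry_out --pt "0.05 0.04 -0.054 0 0 0" --pt "0.1 0.086 -0.054 0 0 0" --pt "0.15 0.129 -0.054 0 0 0" --pt "0.2 0.172 -0.054 0 0 0" --pt "0.232 0.2 -0.054 0 0 0.007" --pt "0.232 0.2 -0.054 0 0 0.007"

```text
clock: 0.85
tool_pos: [0.4206, 0.3178, 0.2809]
orientation: [-180.0, 0.0, -27.2]
force: [0.5, 0.6, -0.3]
opening: 0.0876
gripper_force: 0.0
```

```bash
cat > snap.py <<'E'
import sys;from h import *
T=tool();np.save(f'pics/{sys.argv[1]}.npy',T);cv2.imwrite(f'pics/{sys.argv[1]}.png',viewer.snapshot('wrist')[:,:,::-1])
print(telemetry.get_obs()['clock'],T[:3,3].round(4),telemetry.get_obs()['joint_pos'].round(1) if hasattr(telemetry.get_obs()['joint_pos'],'round') else telemetry.get_obs()['joint_pos'])
E
python3 snap.py w1
```

```text
0.9 [0.4206 0.3178 0.2809] [ 58.4   4.7 -12.8  -0.  -72.5   4.4]
```

>>> carry_out --pt "0.04 0.05 -0.01 0 0 -0.09" --pt "0.08 0.1 -0.01 0 0 -0.19" --pt "0.12 0.155 -0.01 0 0 -0.28" --pt "0.16 0.206 -0.01 0 0 -0.38" --pt "0.199 0.258 -0.01 0 0 -0.471" --pt "0.199 0.258 -0.01 0 0 -0.471"

```text
clock: 1.65
tool_pos: [0.4806, -0.0012, 0.2903]
orientation: [180.0, 0.0, -0.1]
force: [0.1, 0.3, -0.4]
opening: 0.0879
gripper_force: 0.0
```

```bash
python3 snap.py w2
```

```text
1.7 [ 0.4806 -0.0012  0.2903] [ 23.4  -0.3 -16.9   0.  -73.5  66.5]
```

>>> carry_out --pt "-0.008 0.05 0.0 0 0 0.18" --pt "-0.016 0.1 0.0 0 0 0.36" --pt "-0.025 0.155 0.01 0 0 0.54" --pt "-0.034 0.206 0.02 0 0 0.72" --pt "-0.04 0.258 0.03 0 0 0.9" --pt "-0.05 0.31 0.04 0 0 1.08" --pt "-0.05 0.31 0.04 0 0 1.26" --pt "-0.05 0.31 0.04 0 0 1.396"

```text
clock: 2.7
tool_pos: [0.4311, -0.3087, 0.2497]
orientation: [179.9, 0.0, -80.3]
force: [-0.0, -0.5, 0.4]
opening: 0.0878
gripper_force: 0.0
```

```bash
python3 snap.py w3
python3 - <<'E'
import cv2,numpy as np
a=[cv2.imread(f'pics/w{i}.png') for i in (1,2,3)]
o=np.zeros((600,800,3),np.uint8)
for i,im in enumerate(a):
    y,x=divmod(i,2);o[y*300:y*300+300,x*400:x*400+400]=cv2.resize(im,(400,300),interpolation=cv2.INTER_AREA)
cv2.imwrite('pics/c2.png',o)
E
```

```text
2.75 [ 0.4311 -0.3087  0.2497] [-14.4   6.  -15.4  -0.  -68.7  23.8]
```

View pics/c2.png

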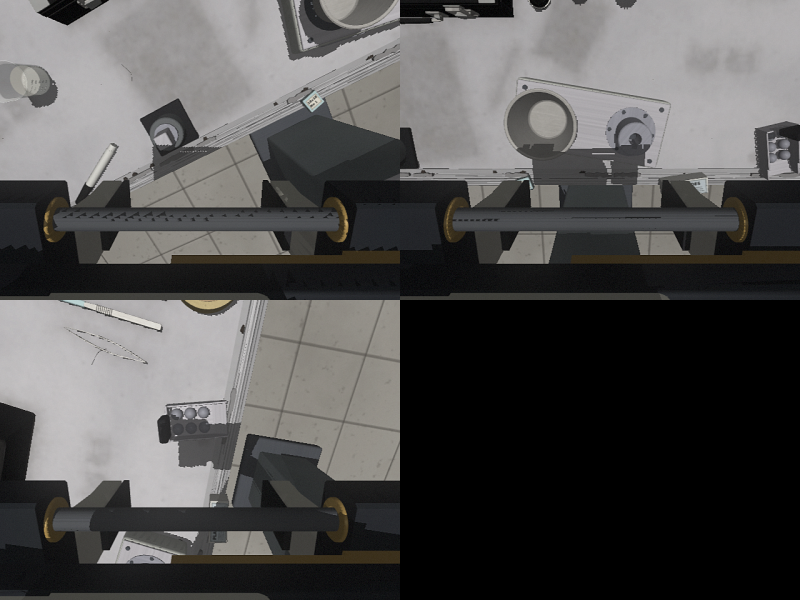

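The wrist views show the stand and shaft at about (168,132) in panel 1, the bowl at (543,120) and hub at (634,128) in panel 2, and the scoop at (200,435) in panel 3. I'll enlarge these.

```bash
python3 - <<'E'
import cv2,numpy as np
a={i:cv2.imread(f'pics/w{i}.png') for i in (1,2,3)}
o=np.zeros((600,800,3),np.uint8)
def put(i,u,v,w,h,s,X,Y): o[Y:Y+h*s,X:X+w*s]=cv2.resize(a[i][v:v+h,u:u+w],(w*s,h*s),interpolation=cv2.INTER_CUBIC)
put(3,240,140,160,75,3,0,0)     # 480x225
put(1,220,150,110,95,3,480,0)  # 330x285 ->320
E
python3 - <<'E'
import cv2,numpy as np
a={i:cv2.imread(f'pics/w{i}.png') for i in (1,2,3)}
o=np.zeros((600,800,3),np.uint8)
def put(i,u,v,w,h,s,X,Y): o[Y:Y+h*s,X:X+w*s]=cv2.resize(a[i][v:v+h,u:u+w],(w*s,h*s),interpolation=cv2.INTER_CUBIC)
put(3,240,150,150,90,3,0,0)     # 450x270
put(1,220,150,110,95,3,460,0)  # 330x285
put(2,150,110,290,150,2,0,290)
put(2,340,180,60,70,3,600,290)
cv2.imwrite('pics/c3.png',o)
E
```

```text
Traceback (most recent call last):
ValueError: could not broadcast input array from shape (285,330,3) into shape (285,320,3)
```

View pics/c3.png

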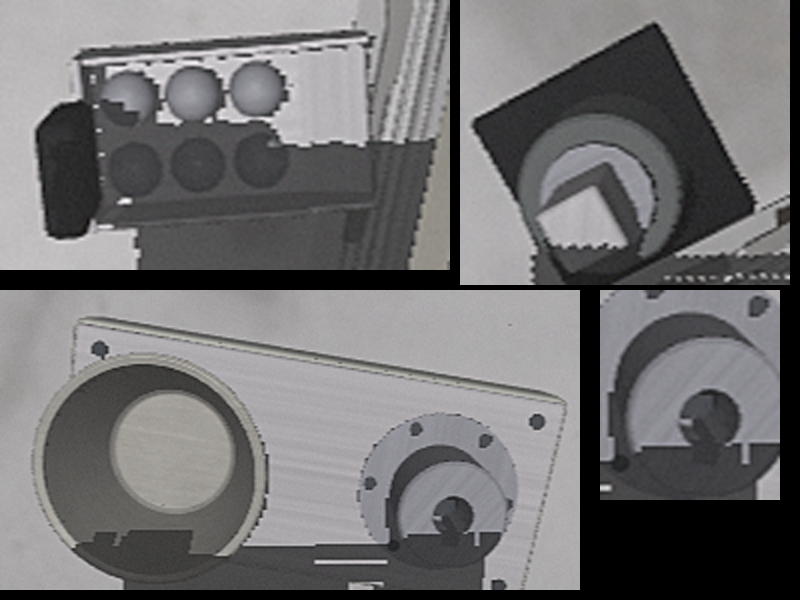

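Run:
```python
from h import *
T1,T2,T3=[np.load(f'pics/w{i}.npy') for i in (1,2,3)]
f=lambda x,y:(240+x/3,150+y/3)
C=[ray('wrist',*f(*p),.03,T3) for p in [(78,55),(370,36),(373,205),(97,230)]]
for c in C: print('scoop corner',c.round(4))
rear=(C[0]+C[3])/2; front=(C[1]+C[2])/2
d=rear-front;print('len',np.linalg.norm(d),'yaw',np.degrees(np.arctan2(d[1],d[0])),'orig',(rear+front)/2,'wid',np.linalg.norm(C[0]-C[3]),np.linalg.norm(C[1]-C[2]))
for p in [(40,130),(45,237),(82,103)]: print('handle edge .084',ray('wrist',*f(*p),.084,T3).round(4))
g=lambda x,y:(220+(x-460)/3,150+y/3)
H=[ray('wrist',*g(*p),.102,T1) for p in [(538,217),(600,185),(628,246)]]
for h in H: print('head',h.round(4))
print('head ctr',((H[0]+H[2])/2).round(4), np.linalg.norm(H[1]-H[0]),np.linalg.norm(H[1]-H[2]),'edge yaw',np.degrees(np.arctan2(*(H[0]-H[1])[1::-1])))
F=[ray('wrist',*g(*p),.008,T1) for p in [(473,122),(656,23),(755,210)]]
for h in F: print('foot',h.round(4))
print('foot ctr',((F[0]+F[2])/2).round(4),'edge yaw',np.degrees(np.arctan2(*(F[0]-F[1])[1::-1])))
b=ray('wrist',225,198.5,.1115,T2);h=ray('wrist',376.6,222.6,.1,T2)
print('bowl',b.round(4),'hub',h.round(4),np.linalg.norm((b-h)[:2]),'mill yaw',np.degrees(np.arctan2(-(b-h)[0],(b-h)[1])))
```

```text
scoop corner [ 0.4784 -0.3359  0.03  ]
scoop corner [ 0.3924 -0.3564  0.03  ]
scoop corner [ 0.3809 -0.3054  0.03  ]
scoop corner [ 0.465  -0.2828  0.03  ]
len 0.08776892717316391 yaw 14.196172478350666 orig [ 0.42915195 -0.32012351  0.03      ] wid 0.054752916726098756 0.052274860174437526
handle edge .084 [ 0.4806 -0.3214  0.084 ]
handle edge .084 [ 0.4755 -0.2927  0.084 ]
handle edge .084 [ 0.4707 -0.3303  0.084 ]
head [0.441  0.3702 0.102 ]
head [0.4411 0.3503 0.102 ]
head [0.4221 0.3518 0.102 ]
head ctr [0.4315 0.361  0.102 ] 0.019898294899179884 0.019026872059879442 edge yaw 90.24898023275371
foot [0.4685 0.3977 0.008 ]
foot [0.4693 0.3244 0.008 ]
foot [0.3952 0.3239 0.008 ]
foot ctr [0.4318 0.3608 0.008 ] edge yaw 90.64956646705083
bowl [0.4951 0.0711 0.1115] hub [ 0.4718 -0.057   0.1   ] 0.1302111404946392 mill yaw -10.301812094063282
```

Run:
```python
from h import *
T=mk([.43,-.31,.25],[180,0,-80])
go([.473,-.309,.12],[180,0,-75.8],T)
go([.473,-.309,.045],[180,0,-75.8],T); go([.473,-.309,.045],[180,0,-75.8])
```

```text
move [0.0065, -0.0425, 0.13, -0.0, 0.0, -0.0733] rows>= 2.2
move [0.0065, -0.0425, 0.205, -0.0, 0.0, -0.0733] rows>= 3.4
move [0.0075, -0.0413, 0.2049, 0.0008, 0.0007, -0.0842] rows>= 3.3
```

>>> carry_out --pt "0.007 -0.042 0.05 0 0 -0.077" --pt "0.007 -0.042 0.1 0 0 -0.077" --pt "0.007 -0.042 0.13 0 0 -0.077" --pt "0.007 -0.042 0.155 0 0 -0.077" --pt "0.007 -0.042 0.18 0 0 -0.077" --pt "0.007 -0.042 0.2 0 0 -0.077" --pt "0.007 -0.042 0.205 0 0 -0.077" --pt "0.007 -0.042 0.205 0 0 -0.077" --grip 0.2

```text
clock: 3.75
tool_pos: [0.4736, -0.3082, 0.0456]
orientation: [180.0, 0.0, -75.5]
force: [0.6, -0.6, -0.9]
opening: 0.0524
gripper_force: 0.0
```

>>> carry_out --pt "0 0 0 0 0 0" --pt "0 0 0 0 0 0" --pt "0 0 0 0 0 0" --pt "0 0 0 0 0 0" --pt "0 0 0 0 0 0" --pt "0 0 0 0 0 0" --grip -1

```text
clock: 4.5
tool_pos: [0.4732, -0.3089, 0.0458]
orientation: [-180.0, -0.0, -75.6]
force: [1.2, -0.5, 1.3]
opening: 0.0121
gripper_force: 30.0
```

>>> carry_out --pt "0 0 -0.008 0 0 0" --pt "0 0 -0.025 0 0 0" --pt "0 0 -0.055 0 0 0" --pt "0 0 -0.09 0 0 0" --pt "0 0 -0.13 0 0 0" --pt "0 0 -0.17 0 0 0" --pt "0 0 -0.192 0 0 0" --pt "0 0 -0.2 0 0 0"

```text
clock: 5.5
tool_pos: [0.473, -0.3088, 0.247]
orientation: [-179.9, -0.0, -75.6]
force: [-0.8, 0.3, -2.5]
opening: 0.0118
gripper_force: 30.0
```

```bash
python3 snap.py w4
python3 - <<'E'
from h import *
cv2.imwrite('pics/side4.png',viewer.snapshot('side')[:,:,::-1])
T=tool()
go([.50,-.06,.25],[180,0,-38],T)
go([.495,.19,.25],[180,0,0],mk([.50,-.06,.25],[180,0,-38]))
im=cv2.imread('pics/side4.png')[170:350,200:400]; w=cv2.imread('pics/w4.png')
o=np.zeros((480,800,3),np.uint8);o[:360,:400]=cv2.resize(im,(400,360));o[:300,400:]=cv2.resize(w,(400,300),interpolation=cv2.INTER_AREA);cv2.imwrite('pics/c4.png',o)
E
```

```text
5.55 [ 0.473  -0.3088  0.247 ] [-13.3   9.4 -11.7  -0.  -68.8  27.7]
move [-0.234, -0.0883, -0.0042, -0.0005, -0.0001, -0.6557] rows>= 4.0
move [-0.1579, -0.1939, 0.0, -0.0, 0.0, -0.6632] rows>= 4.0
```

View pics/c4.png

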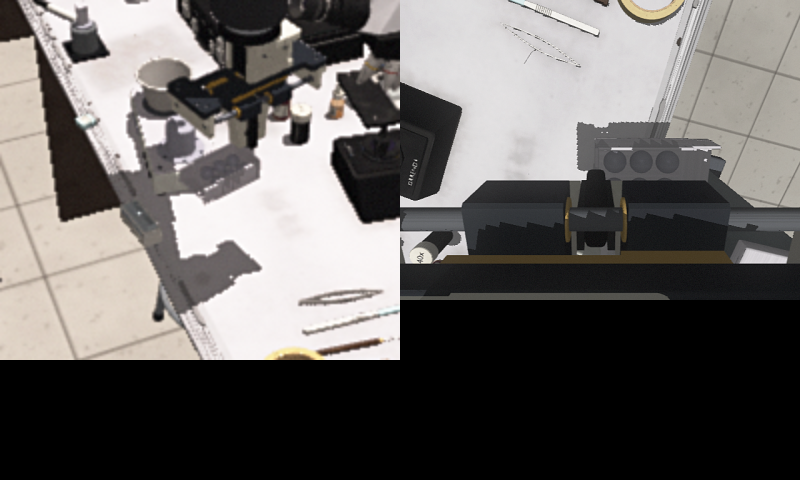

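The scoop hangs level in the fingers with its balls still in it. I'll carry it to the bowl.

>>> carry_out --pt "-0.01 -0.004 0 0 0 -0.03" --pt "-0.035 -0.013 0 0 0 -0.1" --pt "-0.07 -0.026 0 0 0 -0.2" --pt "-0.11 -0.041 0 0 0 -0.31" --pt "-0.15 -0.057 0 0 0 -0.42" --pt "-0.19 -0.072 0 0 0 -0.53" --pt "-0.22 -0.083 -0.003 0 0 -0.62" --pt "-0.234 -0.088 -0.004 0 0 -0.656"

```text
clock: 6.6
tool_pos: [0.4993, -0.0583, 0.2486]
orientation: [179.9, 0.1, -37.7]
force: [0.2, 0.9, -1.7]
opening: 0.0119
gripper_force: 30.0
```

>>> carry_out --pt "-0.007 -0.008 0 0 0 -0.03" --pt "-0.024 -0.029 0 0 0 -0.1" --pt "-0.047 -0.058 0 0 0 -0.2" --pt "-0.074 -0.091 0 0 0 -0.31" --pt "-0.1 -0.123 0 0 0 -0.42" --pt "-0.127 -0.156 0 0 0 -0.54" --pt "-0.149 -0.183 0 0 0 -0.63" --pt "-0.158 -0.194 0 0 0 -0.663"

```text
clock: 7.6
tool_pos: [0.4944, 0.191, 0.2489]
orientation: [180.0, 0.1, 0.1]
force: [0.3, 0.2, -2.4]
opening: 0.0118
gripper_force: 30.0
```

Run:
```python
from h import *
T=tool();print(T[:3,3].round(4),telemetry.get_obs()['orientation'],telemetry.get_obs()['joint_pos'])
L=np.array([.495,.071+.028,.1115+.013]); l=np.array([0,.09,.035])
T0=mk(T[:3,3],[180,0,0])
for th in range(0,61,5):
    M=np.eye(4);M[:3,:3]=T0[:3,:3]@R.from_rotvec([np.radians(th),0,0]).as_matrix();M[:3,3]=L-M[:3,:3]@l
    D=np.linalg.inv(T)@M;print(th,D[:3,3].round(4),R.from_matrix(D[:3,:3]).as_rotvec().round(3),M[:3,3].round(3))
```

```text
[0.4944 0.191  0.2489] [1.79961946e+02 5.03145684e-02 1.49165778e-01] [ 4.23309229e+01  6.03596567e+00 -1.54882945e+01 -6.00269017e-03
 -6.85385768e+01  4.78204589e+01]
0 [0.0007 0.0019 0.0894] [0.001 0.001 0.003] [0.495 0.189 0.159]
5 [0.0006 0.0053 0.0817] [0.088 0.001 0.003] [0.495 0.186 0.167]
10 [0.0006 0.0094 0.0743] [0.175 0.001 0.003] [0.495 0.182 0.175]
15 [0.0006 0.0141 0.0673] [0.262 0.001 0.002] [0.495 0.177 0.182]
20 [0.0006 0.0193 0.0608] [0.35  0.001 0.002] [0.495 0.172 0.188]
25 [0.0006 0.0252 0.0547] [0.437 0.001 0.002] [0.495 0.166 0.194]
30 [0.0005 0.0315 0.0491] [0.524 0.002 0.002] [0.495 0.159 0.2  ]
35 [0.0005 0.0383 0.0441] [0.612 0.002 0.002] [0.495 0.153 0.205]
40 [0.0005 0.0455 0.0398] [0.699 0.002 0.002] [0.495 0.145 0.209]
45 [0.0005 0.0531 0.0361] [0.786 0.002 0.002] [0.495 0.138 0.213]
50 [0.0005 0.0609 0.033 ] [0.873 0.002 0.002] [0.495 0.13  0.216]
55 [0.0004 0.069  0.0307] [0.961 0.002 0.002] [0.495 0.122 0.218]
60 [0.0004 0.0773 0.029 ] [1.048 0.002 0.002] [0.495 0.114 0.22 ]
```

>>> carry_out --pt "0 0.002 0.01 0.02 0 0" --pt "0 0.004 0.025 0.06 0 0" --pt "0 0.007 0.045 0.12 0 0" --pt "0 0.01 0.056 0.18 0 0" --pt "0 0.013 0.061 0.24 0 0" --pt "0 0.016 0.061 0.29 0 0" --pt "0 0.018 0.061 0.33 0 0" --pt "0 0.019 0.061 0.35 0 0"

```text
clock: 8.6
tool_pos: [0.4944, 0.1691, 0.1881]
orientation: [-159.9, 0.0, -0.2]
force: [-0.6, 0.2, -2.0]
opening: 0.0122
gripper_force: 30.0
```

Run:
```python
from h import *
T=tool();print(T[:3,3].round(4),telemetry.get_obs()['orientation'],telemetry.get_obs()['joint_pos'])
l=np.array([0,.09,.035]);L=(T@np.r_[l,1])[:3];print('lip',L)
for th in range(20,61,5):
    M=np.eye(4);M[:3,:3]=mk([0]*3,[180,0,0])[:3,:3]@R.from_rotvec([np.radians(th),0,0]).as_matrix();M[:3,3]=np.array([.495,.099,.1245])-M[:3,:3]@l
    D=np.linalg.inv(T)@M;print(th,D[:3,3].round(4),R.from_matrix(D[:3,:3]).as_rotvec().round(3))
a=viewer.snapshot('side')[:,:,::-1];cv2.imwrite('pics/s5.png',a)
cv2.imwrite('pics/c5.png',cv2.resize(a[150:300,180:380],(800,600),interpolation=cv2.INTER_CUBIC))
```

```text
[0.4944 0.1691 0.1881] [-1.59912971e+02  4.44796295e-02 -1.71523948e-01] [ 25.66991505   6.50422965 -17.68991756 -21.25201543 -58.61038198
  74.16905871]
lip [0.49416477 0.09658167 0.12428877]
20 [ 0.0006 -0.0024  0.0008] [-0.002 -0.    -0.003]
25 [ 0.0006  0.001  -0.0069] [ 0.086 -0.    -0.003]
30 [ 0.0006  0.005  -0.0143] [ 0.173 -0.001 -0.003]
35 [ 0.0006  0.0097 -0.0214] [ 0.26  -0.001 -0.003]
40 [ 0.0006  0.015  -0.0279] [ 0.348 -0.001 -0.003]
45 [ 0.0006  0.0208 -0.034 ] [ 0.435 -0.001 -0.003]
50 [ 0.0007  0.0271 -0.0396] [ 0.522 -0.001 -0.003]
55 [ 0.0007  0.0339 -0.0446] [ 0.609 -0.001 -0.003]
60 [ 0.0007  0.0411 -0.049 ] [ 0.697 -0.001 -0.003]
```

View pics/c5.png

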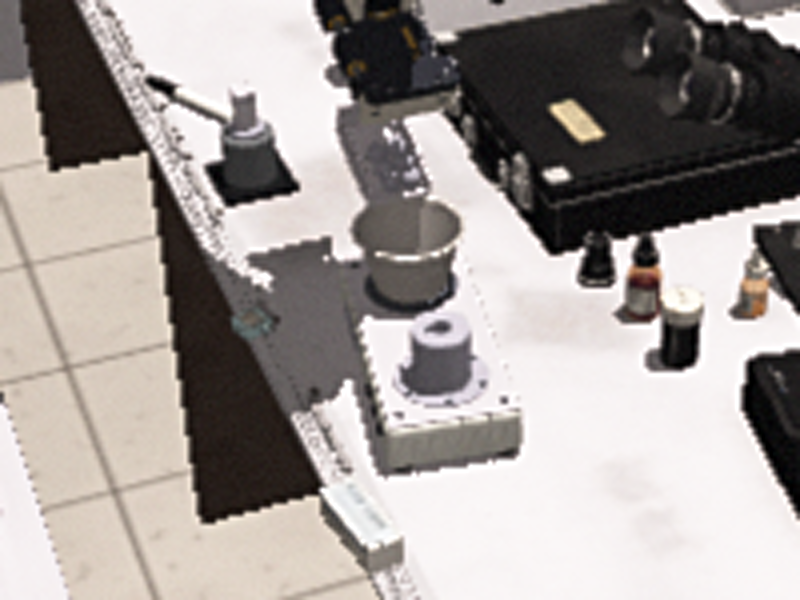

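The balls sit against the ramp, and the lip at crop (395,190) is just above the bowl's far rim, as planned. I'll tip it slowly.

>>> carry_out --pt "0 0.0 -0.003 0.05 0 0" --pt "0 0.001 -0.007 0.09 0 0" --pt "0 0.003 -0.011 0.13 0 0" --pt "0 0.005 -0.014 0.173 0 0" --pt "0 0.007 -0.018 0.217 0 0" --pt "0 0.01 -0.021 0.26 0 0" --pt "0 0.015 -0.028 0.348 0 0" --pt "0 0.021 -0.034 0.435 0 0"

```text
clock: 9.65
tool_pos: [0.4948, 0.1391, 0.2138]
orientation: [-134.9, -0.1, 0.0]
force: [0.1, 1.0, -2.2]
opening: 0.0119
gripper_force: 30.0
```

>>> carry_out --pt "0 0.003 -0.006 0.087 0 0" --pt "0 0.007 -0.012 0.17 0 0" --pt "0 0.012 -0.018 0.26 0 0" --pt "0 0.012 -0.018 0.26 0 0" --pt "0 0.012 -0.018 0.26 0 0" --pt "0 0.012 -0.018 0.26 0 0"

```text
clock: 10.4
tool_pos: [0.4947, 0.1188, 0.2182]
orientation: [-120.2, -0.1, 0.1]
force: [0.5, -0.3, -1.9]
opening: 0.0116
gripper_force: 30.0
```

Run:
```python
from h import *
T=tool();print(T[:3,3].round(4),telemetry.get_obs()['orientation'],telemetry.get_obs()['force'])
print('lip',(T@[0,.09,.035,1])[:3])
l=np.array([0,.09,.035])
a=viewer.snapshot('side')[:,:,::-1];b=viewer.snapshot('top')[:,:,::-1]
o=np.zeros((480,800,3),np.uint8)
o[:450,:450]=cv2.resize(a[170:270,220:320],(450,450),interpolation=cv2.INTER_CUBIC)
o[:350,450:]=cv2.resize(b[210:280,205:275],(350,350),interpolation=cv2.INTER_CUBIC)
cv2.imwrite('pics/c6.png',o)
```

```text
[0.4947 0.1188 0.2182] [-1.20211496e+02 -8.80877262e-02  7.21292677e-02] [ 0.47548779 -0.2739656  -1.90974789]
lip [0.49486055 0.10377257 0.12280579]
```

View pics/c6.png

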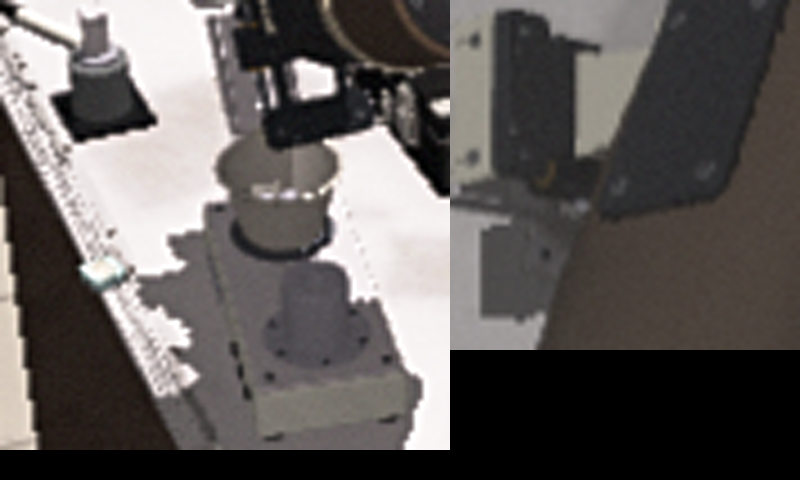

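Nothing is conclusive from here because the bowl's floor is hidden. I'll hold briefly with a small shake, then back off and look into the bowl.

>>> carry_out --pt "0 0.003 0 0.05 0 0" --pt "0 0.0 0 0 0 0" --pt "0 0.003 0 0.05 0 0" --pt "0 0 0 0.0 0 0" --pt "0 -0.01 -0.02 -0.1 0 0" --pt "0 -0.02 -0.04 -0.26 0 0" --pt "0 -0.03 -0.06 -0.44 0 0" --pt "0 -0.04 -0.07 -0.62 0 0"

```text
clock: 11.5
tool_pos: [0.4955, 0.0774, 0.2903]
orientation: [-155.9, -0.3, -0.1]
force: [-0.8, 0.1, -2.4]
opening: 0.0121
gripper_force: 30.0
```

Run:
```python
from h import *
T=tool();print(T[:3,3].round(4),telemetry.get_obs()['orientation'],telemetry.get_obs()['force'],telemetry.get_obs()['joint_pos'])
go([.44,.2,.32],[180,0,0],T)
go([.44,.1,.32],[180,0,-40],T)
```

```text
[0.4955 0.0774 0.2903] [-1.55919053e+02 -3.09125647e-01 -5.60504248e-02] [-0.7747314   0.14062614 -2.44861285] [ 11.6323792    2.5928901   -8.18315879 -24.35441365 -75.12928165
  83.86507313]
move [-0.0554, -0.1241, 0.0226, -0.4203, -0.0055, 0.0002] rows>= 2.3
move [-0.0553, -0.0328, -0.0182, -0.4049, 0.1414, 0.6878] rows>= 4.3
```

Run:
```python
from h import *
go([.48,-.12,.27],[180,0,-40])
```

```text
move [-0.0154, 0.1885, -0.0621, -0.4049, 0.1414, 0.6878] rows>= 4.3
```

>>> carry_out --pt "-0.003 0.03 -0.012 -0.08 0.028 0.137" --pt "-0.006 0.075 -0.025 -0.16 0.056 0.275" --pt "-0.009 0.115 -0.037 -0.24 0.085 0.41" --pt "-0.012 0.15 -0.05 -0.32 0.11 0.55" --pt "-0.015 0.188 -0.062 -0.405 0.141 0.688" --pt "-0.015 0.188 -0.062 -0.405 0.141 0.688"

```text
clock: 12.25
tool_pos: [0.479, -0.1191, 0.266]
orientation: [179.9, 0.4, -40.0]
force: [0.2, 0.2, -2.3]
opening: 0.0119
gripper_force: 30.0
```

```bash
python3 snap.py w7
python3 - <<'E'
from h import *
print(telemetry.get_obs()['force'])
b=viewer.snapshot('top')[:,:,::-1];cv2.imwrite('pics/t7.png',b)
a=viewer.snapshot('side')[:,:,::-1];w=cv2.imread('pics/w7.png')
o=np.zeros((600,800,3),np.uint8)
o[:300,:400]=cv2.resize(b[220:280,205:285],(400,300),interpolation=cv2.INTER_CUBIC)
o[:300,400:]=cv2.resize(w,(400,300),interpolation=cv2.INTER_AREA)
o[300:,:400]=cv2.resize(a[180:270,220:340],(400,300),interpolation=cv2.INTER_CUBIC)
cv2.imwrite('pics/c7.png',o)
E
```

```text
12.3 [ 0.479  -0.1191  0.266 ] [  8.7   2.  -17.5  -0.4 -70.8  41.6]
[-0.25146301  0.55469596 -1.80893767]
```

View pics/c7.png

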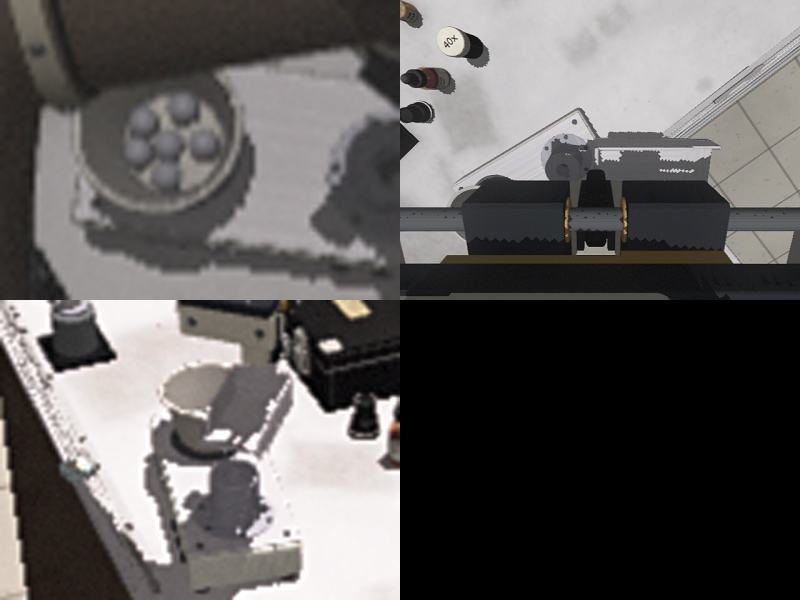

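The top crop shows six balls in the bowl at about (170,140), and the wrist view shows an empty scoop. I'll set the scoop back in its place.

Run:
```python
from h import *
go([.473,-.309,.266],[180,0,-75.6])
```

```text
move [0.117, 0.151, -0.0005, 0.0005, 0.0079, 0.6244] rows>= 3.3
```

>>> carry_out --pt "0.02 0.025 0 0 0 0.12" --pt "0.05 0.063 0 0 0 0.25" --pt "0.08 0.1 0 0 0 0.38" --pt "0.105 0.135 0 0 0 0.51" --pt "0.117 0.151 0 0 0.008 0.624" --pt "0.117 0.151 0.04 0 0.008 0.624" --pt "0.117 0.151 0.09 0 0.008 0.624" --pt "0.117 0.151 0.13 0 0.008 0.624"

```text
clock: 13.4
tool_pos: [0.4718, -0.3086, 0.1342]
orientation: [180.0, -0.0, -75.6]
force: [0.8, -0.0, -1.7]
opening: 0.012
gripper_force: 30.0
```

Run:
```python
from h import *
print(tool()[:3,3],telemetry.get_obs()['orientation']);go([.473,-.309,.048],[180,0,-75.6])
```

```text
[ 0.47183083 -0.3085678   0.13416364] [ 1.79954343e+02 -4.52283178e-02 -7.56360296e+01]
move [0.0006, -0.0011, 0.0862, 0.0008, -0.0008, -0.0006] rows>= 1.4
```

>>> carry_out --pt "0 0 0.025 0 0 0" --pt "0 0 0.05 0 0 0" --pt "0 0 0.07 0 0 0" --pt "0 0 0.08 0 0 0" --pt "0 0 0.085 0 0 0" --pt "0 0 0.087 0 0 0" --pt "0 0 0.088 0 0 0" --pt "0 0 0.088 0 0 0"

```text
clock: 14.4
tool_pos: [0.4718, -0.3095, 0.0478]
orientation: [179.9, -0.1, -75.7]
force: [0.2, 0.3, -1.1]
opening: 0.0118
gripper_force: 30.0
```

>>> carry_out --pt "0 0 0 0 0 0" --pt "0 0 0 0 0 0" --pt "0 0 0 0 0 0" --pt "0 0 0 0 0 0" --grip 0.1

```text
clock: 14.9
tool_pos: [0.4716, -0.3094, 0.0474]
orientation: [179.9, -0.1, -75.7]
force: [0.8, -0.7, 0.4]
opening: 0.045
gripper_force: 0.0
```

>>> carry_out --pt "0 0 -0.02 0 0 0" --pt "0 0 -0.06 0 0 0" --pt "0 0 -0.12 0 0 0" --pt "0 0 -0.18 0 0 0" --pt "0 0 -0.22 0 0 0" --pt "0 0 -0.22 0 0 0"

```text
clock: 15.65
tool_pos: [0.4735, -0.3097, 0.2714]
orientation: [-179.8, -0.3, -75.7]
force: [0.1, -0.2, -1.5]
opening: 0.0482
gripper_force: 0.0
```

```bash
python3 snap.py w8
python3 - <<'E'
from h import *
print(telemetry.get_obs()['orientation'])
T=tool()
go([.47,-.04,.30],[180,0,-20],T)
E
```

```text
15.7 [ 0.4735 -0.3097  0.2714] [-13.2   8.6  -9.9   0.1 -71.4  27.5]
[-1.79947205e+02 -1.62999928e-01 -7.56920106e+01]
move [-0.2612, -0.0641, -0.0318, 0.0005, -0.0031, -0.972] rows>= 5.2
```

Run:
```python
from h import *
go([.41,-.06,.23],[180,0,0])
```

```text
move [-0.2569, -0.001, 0.0381, 0.0011, -0.003, -1.3211] rows>= 7.1
```

>>> carry_out --pt "-0.03 0 0.0 0 0 -0.18" --pt "-0.07 0 0.0 0 0 -0.36" --pt "-0.11 0 0.0 0 0 -0.54" --pt "-0.15 0 0.01 0 0 -0.72" --pt "-0.19 0 0.02 0 0 -0.9" --pt "-0.23 0 0.03 0 0 -1.08" --pt "-0.257 -0.001 0.038 0 0 -1.25" --pt "-0.257 -0.001 0.038 0 0 -1.321"

```text
clock: 16.7
tool_pos: [0.4078, -0.0586, 0.2272]
orientation: [179.9, 0.3, 0.4]
force: [0.8, -0.4, 0.7]
opening: 0.0481
gripper_force: 0.0
```

```bash
python3 snap.py w9
python3 - <<'E'
from h import *
w8=cv2.imread('pics/w8.png');w=cv2.imread('pics/w9.png')
T=np.load('pics/w9.npy');c=proj('wrist',[.4718,-.057,.1],T);print(c)
u,v=[int(round(x)) for x in c]; u0=max(u-40,0);v0=max(v-40,0);print(u0,v0)
o=np.zeros((600,800,3),np.uint8)
o[:480,:480]=cv2.resize(w[v0:v0+80,u0:u0+80],(480,480),interpolation=cv2.INTER_CUBIC)
o[:240,480:]=cv2.resize(w8,(320,240),interpolation=cv2.INTER_AREA)
o[240:480,480:]=cv2.resize(w,(320,240),interpolation=cv2.INTER_AREA)
cv2.imwrite('pics/c8.png',o)
E
```

```text
16.75 [ 0.4078 -0.0586  0.2272] [ 19.5  -5.3 -29.8   0.1 -65.7  70.9]
[311.60716715 138.48900276]
272 98
```

View pics/c8.png

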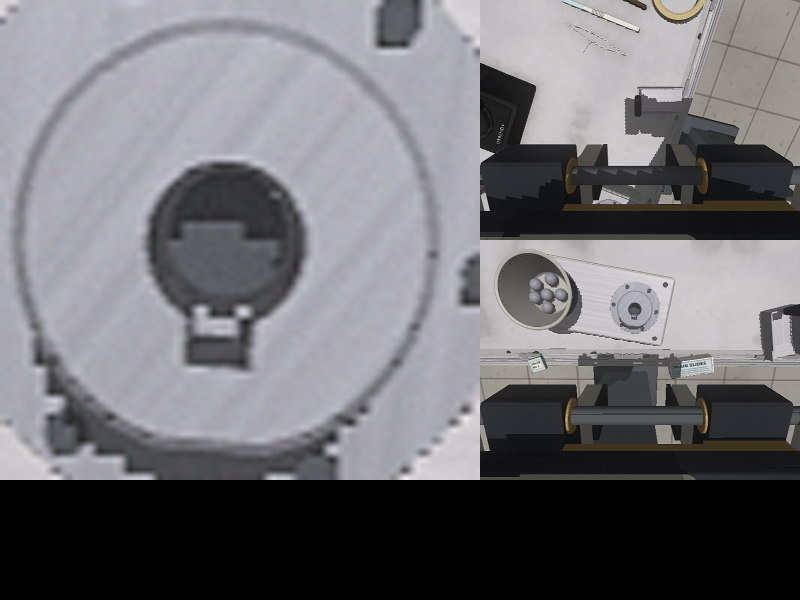

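The bore centre is at crop (226.5,239). The keyway's outer end is at (218.5,367), almost straight toward -x and slightly to +y. The scoop stands upright where it was.

Run:
```python
from h import *
T=np.load('pics/w9.npy')
p=lambda x,y:ray('wrist',272+(x-.0)/6,98+y/6,.1,T)
c=p(226.5,239);k=p(218.5,367);d=k-c
print('hub',c.round(4),'keyway len',np.linalg.norm(d),'dir deg',np.degrees(np.arctan2(d[1],d[0])))
for e in [(186,335),(251,335)]: print(p(*e).round(4))
go([.4316,.361,.25],[180,0,0]); go([.46,.15,.25],[180,0,0])
```

```text
hub [ 0.4722 -0.0557  0.1   ] keyway len 0.014150385523010303 dir deg 176.58563084756565
[ 0.4616 -0.0512  0.1   ]
[ 0.4617 -0.0586  0.1   ]
move [0.0266, -0.4199, -0.0235, 0.0023, 0.0041, 0.0079] rows>= 6.7
move [0.0534, -0.2086, -0.0232, 0.0023, 0.0041, 0.0079] rows>= 3.5
```

>>> carry_out --pt "0.015 -0.05 -0.023 0.002 0.004 0.008" --pt "0.03 -0.11 -0.023 0.002 0.004 0.008" --pt "0.045 -0.17 -0.023 0.002 0.004 0.008" --pt "0.053 -0.225 -0.023 0.002 0.004 0.008" --pt "0.05 -0.28 -0.023 0.002 0.004 0.008" --pt "0.04 -0.34 -0.023 0.002 0.004 0.008" --pt "0.03 -0.395 -0.023 0.002 0.004 0.008" --pt "0.027 -0.42 -0.023 0.002 0.004 0.008"

```text
clock: 17.75
tool_pos: [0.4355, 0.3622, 0.2494]
orientation: [179.9, -0.0, -0.4]
force: [-0.3, 0.3, -0.7]
opening: 0.0484
gripper_force: 0.0
```

Run:
```python
from h import *
print(tool()[:3,3],telemetry.get_obs()['orientation']);go([.4316,.361,.069],[180,0,0.5])
```

```text
[0.43547672 0.36215464 0.24943691] [ 1.79889193e+02 -4.92159413e-02 -4.37705075e-01]
move [-0.004, 0.0008, 0.1804, 0.0019, -0.0008, -0.0164] rows>= 2.9
```

>>> carry_out --pt "-0.004 0.001 0.04 0.001 0 -0.01" --pt "-0.004 0.001 0.09 0.001 0 -0.01" --pt "-0.004 0.001 0.12 0.001 0 -0.01" --pt "-0.004 0.001 0.14 0.001 0 -0.01" --pt "-0.004 0.001 0.155 0.001 0 -0.01" --pt "-0.004 0.001 0.17 0.001 0 -0.01" --pt "-0.004 0.001 0.18 0.001 0 -0.01" --pt "-0.004 0.001 0.18 0.001 0 -0.01"

```text
clock: 18.75
tool_pos: [0.4326, 0.3589, 0.0705]
orientation: [-180.0, -0.1, 0.1]
force: [0.8, 0.5, 0.5]
opening: 0.0483
gripper_force: 0.0
```

>>> carry_out --pt "0 0 0 0 0 0" --pt "0 0 0 0 0 0" --pt "0 0 0 0 0 0" --pt "0 0 0 0 0 0" --pt "0 0 0 0 0 0" --pt "0 0 0 0 0 0" --grip -1

```text
clock: 19.5
tool_pos: [0.4331, 0.3599, 0.0716]
orientation: [-179.9, -0.2, 0.1]
force: [-0.5, 0.5, 4.0]
opening: 0.0202
gripper_force: 30.0
```

>>> carry_out --pt "0 0 -0.01 0 0 0" --pt "0 0 -0.03 0 0 0" --pt "0 0 -0.06 0 0 0" --pt "0 0 -0.09 0 0 0" --pt "0 0 -0.13 0 0 0" --pt "0 0 -0.17 0 0 0" --pt "0 0 -0.18 0 0 0" --pt "0 0 -0.18 0 0 0"

```text
clock: 20.5
tool_pos: [0.432, 0.3586, 0.2511]
orientation: [-179.9, -0.1, 0.1]
force: [0.1, -0.9, -3.4]
opening: 0.0197
gripper_force: 30.0
```

Run:
```python
from h import *
P=[]
for i in range(3): viewer.snapshot('top');P.append(np.r_[tool()[:3,3],telemetry.get_obs()['orientation']])
print(np.round(P,4), telemetry.get_obs()['force'],telemetry.get_obs()['opening'])
cv2.imwrite('pics/w10.png',viewer.snapshot('wrist')[:,:,::-1]);a=viewer.snapshot('side')[:,:,::-1];cv2.imwrite('pics/s10.png',a)
go([.472,-.0563,.25],[180,0,-3.7])
```

```text
[[ 4.317000e-01  3.583000e-01  2.501000e-01  1.799845e+02 -5.050000e-02
   9.180000e-02]
 [ 4.317000e-01  3.582000e-01  2.496000e-01  1.799430e+02 -2.810000e-02
   9.470000e-02]
 [ 4.317000e-01  3.583000e-01  2.495000e-01  1.799256e+02 -2.630000e-02
   9.890000e-02]] [-0.03594305  0.04870473 -1.41285101] 0.020078584552407058
move [0.0393, 0.4149, 0.0002, 0.001, -0.0009, 0.0664] rows>= 6.7
```

>>> carry_out --pt "0.008 0.025 0 0 0 0.02" --pt "0.02 0.08 0 0 0 0.04" --pt "0.03 0.14 0 0 0 0.06" --pt "0.038 0.2 0 0 0 0.061" --pt "0.04 0.26 0 0 0 0.061" --pt "0.04 0.32 0 0 0 0.061" --pt "0.04 0.37 0 0 0 0.061" --pt "0.04 0.405 0 0 0 0.061"

```text
clock: 21.75
tool_pos: [0.4725, -0.0479, 0.2503]
orientation: [-180.0, -0.1, -3.4]
force: [-0.0, 1.1, -1.5]
opening: 0.0199
gripper_force: 30.0
```

>>> carry_out --pt "0 0.009 0.02 0 0 0" --pt "0 0.009 0.05 0 0 0" --pt "0 0.009 0.07 0 0 0" --pt "0 0.009 0.078 0 0 0" --pt "0 0.009 0.078 0 0 0" --pt "0 0.009 0.078 0 0 0"

```text
clock: 22.5
tool_pos: [0.4734, -0.0546, 0.1736]
orientation: [-179.9, -0.2, -3.4]
force: [-0.2, 0.3, -0.6]
opening: 0.02
gripper_force: 30.0
```

Run:
```python
from h import *
P=[];F=[]
for i in range(3): viewer.snapshot('top');P.append(np.r_[tool()[:3,3],telemetry.get_obs()['orientation']]);F.append(telemetry.get_obs()['force'])
print(np.mean(P,0).round(4), np.mean(F,0).round(2))
go([.472,-.0563,.170],[180,0,-3.4])
a=viewer.snapshot('side')[:,:,::-1]
print(proj('side',[.472,-.0563,.1]),proj('side',[.472,-.0563,.11]))
cv2.imwrite('pics/c9.png',cv2.resize(a[190:270,240:340],(800,600),interpolation=cv2.INTER_CUBIC))
```

```text
[ 4.733000e-01 -5.460000e-02  1.736000e-01 -1.799113e+02 -2.091000e-01
 -3.367200e+00] [ 0.21 -0.44 -1.75]
move [-0.0011, 0.0018, 0.0035, -0.0016, -0.0036, 0.0005] rows>= 0.1
[290.02780013 231.18266888] [289.94246676 228.6257788 ]
```

View pics/c9.png

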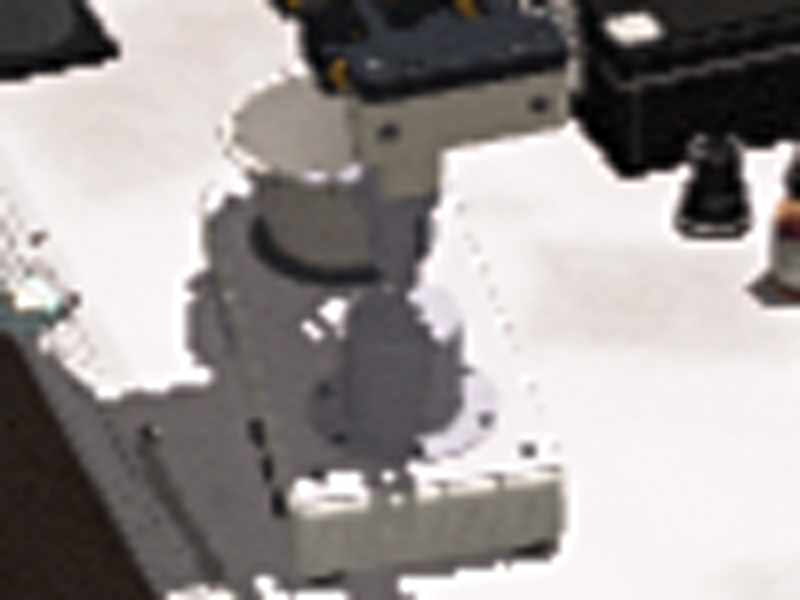

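The shaft hangs just above the hub, at crop (405,280), and is nicely aligned. I'll descend by feel.

>>> carry_out --pt "-0.001 0.002 0.004 -0.001 -0.002 0" --pt "-0.001 0.002 0.008 -0.001 -0.003 0" --pt "-0.001 0.002 0.011 -0.001 -0.003 0" --pt "-0.001 0.002 0.014 -0.001 -0.003 0" --pt "-0.001 0.002 0.016 -0.001 -0.003 0" --pt "-0.001 0.002 0.018 -0.001 -0.003 0" --pt "-0.001 0.002 0.018 -0.001 -0.003 0"

```text
clock: 23.58
tool_pos: [0.4717, -0.0567, 0.1547]
orientation: [-180.0, 0.1, -3.4]
force: [-0.2, -0.4, -2.3]
opening: 0.0201
gripper_force: 30.0
```

>>> carry_out --pt "0 0 0.003 0 0 0" --pt "0 0 0.006 0 0 0" --pt "0 0 0.008 0 0 0" --pt "0 0 0.01 0 0 0" --pt "0 0 0.012 0 0 0" --pt "0 0 0.012 0 0 0"

```text
clock: 24.32
tool_pos: [0.4716, -0.0567, 0.1426]
orientation: [-180.0, 0.1, -3.4]
force: [-0.8, -0.3, -0.6]
opening: 0.0199
gripper_force: 30.0
```

>>> carry_out --pt "0 0 0.003 0 0 0" --pt "0 0 0.006 0 0 0" --pt "0 0 0.009 0 0 0" --pt "0 0 0.012 0 0 0" --pt "0 0 0.014 0 0 0" --pt "0 0 0.014 0 0 0"

```text
clock: 25.08
tool_pos: [0.4716, -0.0567, 0.1286]
orientation: [-180.0, 0.1, -3.4]
force: [0.4, -0.5, -1.7]
opening: 0.0197
gripper_force: 30.0
```

>>> carry_out --pt "0 0 0.003 0 0 0" --pt "0 0 0.006 0 0 0" --pt "0 0 0.009 0 0 0" --pt "0 0 0.011 0 0 0" --pt "0 0 0.013 0 0 0" --pt "0 0 0.013 0 0 0"

```text
clock: 25.82
tool_pos: [0.4721, -0.0566, 0.116]
orientation: [-180.0, 0.0, -3.4]
force: [-2.1, 1.0, 6.0]
opening: 0.0198
gripper_force: 30.0
```

>>> carry_out --pt "0 0 0.001 0 0 0" --pt "0 0 0.002 0 0 0" --pt "0 0 0.003 0 0 0" --pt "0 0 0.003 0 0 0"

```text
clock: 26.32
tool_pos: [0.4723, -0.0567, 0.1154]
orientation: [180.0, -0.1, -3.3]
force: [-11.8, 3.5, 32.2]
opening: 0.0201
gripper_force: 30.0
```

The arm has a hard stop at collar depth. I'll ease off a little to keep the force moderate and then check.

>>> carry_out --pt "0 0 -0.0008 0 0 0" --pt "0 0 -0.0008 0 0 0" --pt "0 0 -0.0008 0 0 0" --pt "0 0 -0.0008 0 0 0"

```text
clock: 26.82
tool_pos: [0.4723, -0.0566, 0.1155]
orientation: [-180.0, -0.1, -3.3]
force: [-6.9, 2.1, 22.7]
opening: 0.0198
gripper_force: 30.0
```

Run:
```python
from h import *
w=viewer.snapshot('side')[:,:,::-1];t=viewer.snapshot('top')[:,:,::-1];v=viewer.snapshot('wrist')[:,:,::-1]
o=telemetry.get_obs();print(o['tool_pos'],o['force'],o['opening'],o['gripper_force'],o['clock'])
a=np.zeros((600,800,3),np.uint8)
a[:,:400]=cv2.resize(w[190:280,240:300],(400,600),interpolation=cv2.INTER_CUBIC)
a[:300,400:]=cv2.resize(t[225:285,200:280],(400,300),interpolation=cv2.INTER_CUBIC)
a[300:,400:]=cv2.resize(w[280:340,270:350],(400,300),interpolation=cv2.INTER_CUBIC)
cv2.imwrite('pics/c10.png',a)
```

```text
[ 0.47223753 -0.05661257  0.11549341] [-7.91307703  2.67575848 22.2262355 ] 0.019964072341791338 30.007385909557343 26.975
```

View pics/c10.png

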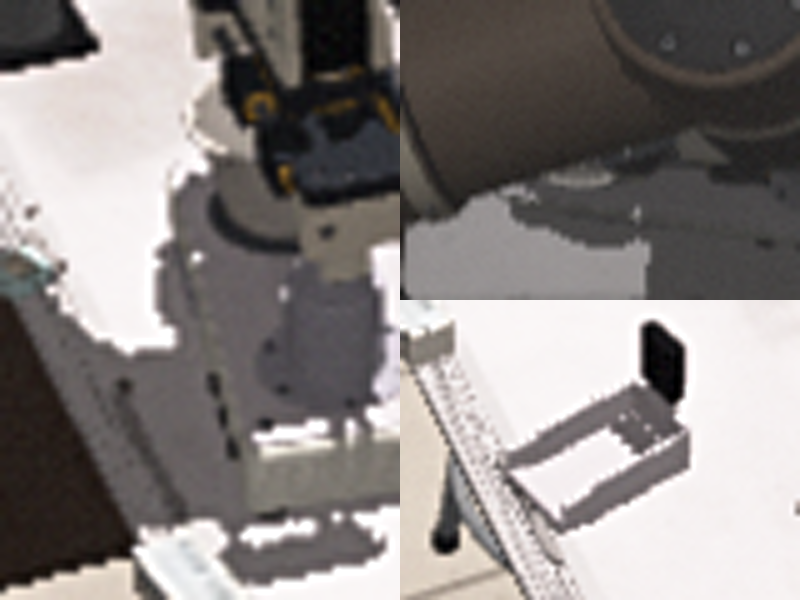

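The collar is down on the hub with a steady 22 N push, and the scoop stands upright and empty. I'm handing the job in.

```bash
python3 -c "
from plant import workorder;print(workorder.close_job())"
```

```text
the job is handed in; nothing more can be done
None
```

I handed the job in at about 27 s: all six balls are in the bowl, the scoop is upright and released on the bench, and the gripper still holds the shaft pressed home in the hub at about 22 N; the tool gave no verdict.

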